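Clamp the plaster mould on the casting board

ROBOT

A 6-joint arm with a two-finger parallel gripper is mounted at the origin on the work surface. World frame = base frame: x ahead of the robot, y to its left, z up, the work surface at z = 0. Lengths are in m, angles in rad, forces in N, time in s.
With the tool pointing down it reaches from about 0.425 to 0.95 m from the base axis. Payload 3.5 kg.
Tool frame: the origin (TCP) lies on the centre line of the jaws, within the pads' length; the fingertips stand 14 mm ahead of it and the grasp point (between the pads) lies 5 mm behind it (ctrl.finger_overhang is the distance from the TCP to the fingertips, in m); z points along the fingers, y is the line along which they close (so a half turn about z gives the same grasp; the last joint's range is limited). The gripper opens to 85 mm and grips with 20 to 120 N. Pads are 22 mm wide; open, the fingers measure 114 mm over their backs; the gripper's body (76 mm by 85 mm) begins 54 mm behind the grasp point. The pads swing forward as they close: fully open they stand 13 mm farther back than shut.
Start: joints at [-1.334, 0.286, 1.577, -0, 1.279, -0.15], TCP at [0.255, -0.625, 0.245] pointing down, gripper open.
Joint ranges: [-2.77, 2.77], [-0.9, 2.22], [0.21, 2.48], [-1.53, 4.67], [0.24, 2.81], [-2.84, 2.84]. Speed limits (rad/s): [2.79, 2.79, 3.14, 3.14, 3.14, 3.14].

INTERFACE

Orientations are given as a unit quaternion [x, y, z, w].
In Python, from plant import ctrl gives the robot as it stands.
- The arm moves only by the tool send_rows, never from a script. Its argument "moves" is text: rows parted by semicolons, each of 7 numbers parted by spaces: the turn, a rotation vector about the tool's x, y, z in units of 360 degrees (1.0 is 360 degrees), then the shift along the tool's x, y, z in units of 20 cm (1.0 is 20 cm), then the gripper's target within -1 to 1 (fully open at 1, half-way at 0, shut at -1). A call has 1 to 12 rows; each row is the pose to reach, as a shift and turn from the pose commanded when the call began, along the tool's axes at that moment, turning the shorter way round; what a row does not reach only later rows make up. A row lasts 1/8 s, in which the tool goes at most 62.5 mm and 10.7 degrees, less where a joint would pass 70% of its speed; a pose out of reach is approached as far as the arm can. A call with a number of a shift or a turn outside -1 to 1 is refused whole. A call with a gripper value outside its range is refused whole. The fingers move at their own pace and stop on an object; "newtons" is the grip in N (left out, the last holds). Time passes only in rows, so rows that repeat a pose let the fingers close. It gives the time, the measured TCP pose, the force, the opening and the grip force at its end, in the units of the state.
- ctrl.get_state(): the state, without advancing time (a new reading comes with each control period).
- ctrl.read_camera(name): name is "scene" or "top" or "wrist"; returns a dict with "image" (400x640x3 uint8, red, green, blue), "fovy" (degrees; the focal length in pixels is half the picture's height over the tangent of half this angle, whatever the lens; pixels are square), "cx", "cy" (the principal point, pixels), "extrinsics" (4x4, takes a point from camera to world coordinates). Camera axes: x right, y up, looking along -z (the intrinsics and any distortion apply to the point x, -y, -z); pixel columns grow to the right and rows downward; lengths in m; the calibration is good to about 2 mm. A picture is of the moment at which its call begins. There is no depth.
- ctrl.sign_off(): hands the job in; it is judged then, once.
The state is a dict: "time": time; "qpos": joint angles; "dq": joint speeds; "joint_efforts": joint torques, N m; "eef_pos": TCP position; "tcp_rot": TCP orientation; "contact_force": force on the tool from outside, world axes, zero at the start; "wrist_torque": the same for the moment, N m; "opening": opening from 0.0 (shut) to 1.0 (fully open); "finger_force": force on a finger pad.
Only numpy, scipy, OpenCV 4.12 (cv2) and the standard library are available. Lean on these libraries where they do the work, as an engineer would, in place of code of your own. Each camera call takes 0.05 s, during which the arm holds its last target. There are 200 camera calls.

TASK

With the fingertips, push the plaster mould across the casting board until it sits flat against both stops: the side one, under the toggle clamp, and the batten along the far edge. Then push the clamp's lever over and down, past its dead point, until it snaps into lock and the rubber foot holds the mould. Do not lift or tip the mould, and leave the other things on the bench as they stand.

Things in the scene. Friction and masses are not known exactly. Their poses are not given: they have to be found in the camera images.
- board: plywood casting board, 240 mm (its x) by 320 mm (its y) by 18 mm thick, fixed to the table; origin under its centre, +x away from the robot towards the batten, +y towards the clamp, z up. The steel toggle clamp works in the board's upright plane x = 25 mm
- side_stop (a point): centre of the side stop's face: the end of the wooden block under the clamp (36 mm high above the board, x = -10 to 60 mm) and, flush with it, the short batten before it (26 mm high, x = -105 to -10 mm); the face looks to -y and lies at y = +50 mm of the board's frame
- back_stop (a point): centre of the back stop's face: the batten along the board's far edge, 300 mm long (along y), 26 mm high above the board; the face looks to -x and lies at x = +90 mm of the board's frame
- mould_home (a point): where the mould's origin must come to lie when it is home against both stops: (25, -10, 18) mm of the board's frame
- mould: closed two-part white plaster mould, a loose block 130 mm (its x) by 120 mm (its y) by 60 mm high, about 0.85 kg; the keyed halves move as one. Origin under its centre. It stands on the board, 25 to 60 mm short of home in x, 30 to 70 mm short in y and up to 0.2 rad askew. Pushed low (under 40 mm above the board) it slides without tipping, at about 5 N
- clamp_handle (a joint): the clamp's lever: angle in rad between it and its link. 0 to 0.2: upright, open; 1.35: the foot meets the mould; 2.07: dead point; 2.31: locked on its stop. It moves or falls freely to 1.35; from there it springs back if let go and takes about 8 N at the grip; past 2.07 it snaps to the stop and stays
- lever_grip (a point): point on the centre line of the lever's black rubber sleeve, 25 mm from the lever's end. The sleeve is 19 mm thick (in the plane of swing) and 25 mm wide. Its place in the board's frame (x, y, z in mm): open (25, 101 to 125, 214), foot on the mould (25, 174, 176), locked (25, 193, 124). It is to be pushed from the mould's side towards +y of the board, then down.
- lever_end (a point): the free end of the lever, on its centre line, 25 mm beyond lever_grip: upright and about 238 mm above the table when open; locked at (25, 218, 128) mm of the board's frame, the lever then lying almost level and pointing to +y
- clamp_foot: round rubber foot, 18 mm across and 12 mm high, sprung on the spindle at the end of the clamp's arm; origin at the centre of its lower face. The arm stands up while the clamp is open, and swings down onto the mould's top as the lever is pushed over
- bat: round plaster bat 144 mm across and 14 mm thick carrying small dark clay balls; origin under its centre
- jar: lidded glass jar, 60 mm across, 70 mm high; origin under its centre
- brushes: teal pot 76 mm across and 95 mm high, full of upright brushes that reach to about 200 mm; origin under its centre
- cup: white bisque cup, 70 mm across, 75 mm high, standing beside the casting board; origin under its centre
- jug: small white jug with one handle, 54 mm across, 65 mm high, handle at its +y, standing on the casting board near the front left corner; origin under its centre
- knife: wooden modelling knife, about 165 mm long, 14 mm wide, 9 mm high, lying on the table along the near edge of the casting board; origin under its middle
- brush: glaze brush 170 mm long lying on the table; origin under its middle
Mind the look-alikes: they are no part of the job. Leave any red or turquoise look-alike of the mould alone.

How it is judged:
On the way, in this order (a step that is already met when the one before it is completed fails the run):
1. the mould stands home against both stops, the lever not yet past its dead point (x of mould in the frame of board between 0.021 and 0.029 m and y of mould in the frame of board between -0.014 and -0.006 m and angle between the x axis of mould and the x axis of board, either way round below 0.05 rad and value of joint clamp_handle below 2 rad), for 0.2 s.
2. the lever has snapped into lock with the foot pressing on the mould (x of mould in the frame of board between 0.021 and 0.029 m and y of mould in the frame of board between -0.014 and -0.006 m and angle between the x axis of mould and the x axis of board, either way round below 0.05 rad and value of joint clamp_handle above 2.22 rad and contact force between clamp_foot and mould above 20 N), for 0.2 s.
At the end, for the whole second after the job is handed in: the mould lies flat on the board, at rest, within 4 mm of home against both stops and square to them within 0.05 rad; the lever is locked past its dead point (joint above 2.22 rad) and the rubber foot presses on the mould with more than 20 N (all of step 2 and linear speed of mould below 0.01 m/s and z of mould in the frame of board below 0.022 m and angle between mould's own z axis and vertical below 0.04 rad); the robot touches nothing.
It fails at once if the mould is lifted more than 12 mm off the board or tipped more than 0.15 rad (z of mould in the frame of board above 0.03 m or angle between mould's own z axis and vertical above 0.15 rad).
It fails at once if one of the other things is moved more than 30 mm (distance of any of bat, jar, brushes, cup, jug, knife, brush from where it was at the start of the episode above 0.03 m).
It also fails if it takes over 61 s, if anything falls off the work surface, if the arm or the gripper's body presses on something with over 40 N, if the wrist force passes 120 N, or if a joint passes its speed limit or range.

## Working session

There is one attempt and no reset: what is moved stays moved. The work goes in short steps, Python scripts to look and compute and a tool call to move; the robot and the scene stay as the last step left them, time stands still between calls to the robot, and variables do not carry over. Pictures are saved under pics/ and viewed, at most 10 in all, crops included, and the job is handed in when it is done.

Besides the shell and the picture viewer there is one more tool, called after "Call:" by a JSON object that holds its "api" and its "payload". send_rows: Moves the arm, as the interface text tells. Its arguments: {"type":"object","properties":{"moves":{"type":"string"},"newtons":{"type":"number"}},"required":["moves"]}

```bash
mkdir -p pics; cat > h.py <<'E'
import numpy as np, cv2
from plant import ctrl
from scipy.spatial.transform import Rotation as R
def snap(n,f):
    c=ctrl.read_camera(n); cv2.imwrite(f,c["image"][:,:,::-1]); np.savez(f[:-4]+'.npz',fovy=c["fovy"],cx=c["cx"],cy=c["cy"],E=c["extrinsics"]); print({k:v for k,v in c.items() if k not in("image",)}); return c
def ray(f,u,v,z):
    c=np.load(f); F=200/np.tan(np.radians(c['fovy'])/2); E=c['E']
    d=E[:3,:3]@np.array([(u-c['cx'])/F,-(v-c['cy'])/F,-1]); o=E[:3,3]
    return o+d*(z-o[2])/d[2]
def proj(f,p):
    c=np.load(f); F=200/np.tan(np.radians(c['fovy'])/2); E=c['E']
    q=E[:3,:3].T@(np.array(p)-E[:3,3]); return c['cx']+F*q[0]/-q[2], c['cy']-F*q[1]/-q[2]
E
python3 - <<'E'
from h import *
snap("scene","pics/s0.png");snap("top","pics/t0.png"); print(ctrl.get_state())
a=cv2.imread("pics/t0.png");cv2.imwrite("pics/t0b.png",cv2.resize(a,(800,500),interpolation=cv2.INTER_CUBIC))
E
```

```text
{'fovy': 44.43097165292218, 'cx': 322.1607095247316, 'cy': 196.44180141006697, 'extrinsics': array([[-8.26846340e-01, -4.56781463e-01,  3.28139948e-01,
         9.72089145e-01],
       [ 5.62427851e-01, -6.71744550e-01,  4.82114272e-01,
         6.74644813e-01],
       [ 2.05359903e-04,  5.83189467e-01,  8.12336140e-01,
         1.30805874e+00],
       [ 0.00000000e+00,  0.00000000e+00,  0.00000000e+00,
         1.00000000e+00]])}
{'fovy': 43.02350890931991, 'cx': 314.6559130969762, 'cy': 200.65957411129983, 'extrinsics': array([[-0.00462793,  0.99258068, -0.12149973,  0.33441818],
       [-0.99996977, -0.0053527 , -0.00563952,  0.0074601 ],
       [-0.00624803,  0.12146996,  0.99257544,  1.60858924],
       [ 0.        ,  0.        ,  0.        ,  1.        ]])}
{'time': 0.1, 'qpos': array([-1.33397223e+00,  2.87126875e-01,  1.57803207e+00,  1.49172256e-05,
        1.27860642e+00, -1.49997648e-01]), 'dq': array([-0.00106775, -0.00061214, -0.00318398, -0.001681  ,  0.00054086,
       -0.00062632]), 'joint_efforts': array([ 6.58444333e-04, -4.07296908e+01, -2.93699026e+01, -1.30331814e-04,
        3.39699349e-03,  1.18733831e-05]), 'eef_pos': array([ 0.25453958, -0.62455741,  0.24405147]), 'tcp_rot': array([ 9.81354186e-01,  1.92205050e-01, -4.00139229e-05, -1.08564087e-03]), 'contact_force': array([ 0.46360892, -0.42737569,  0.45539817]), 'wrist_torque': array([-0.00054219,  0.02439857,  0.04409535]), 'finger_force': 0.0, 'opening': 1.0037635635192679}
```

View pics/s0.png

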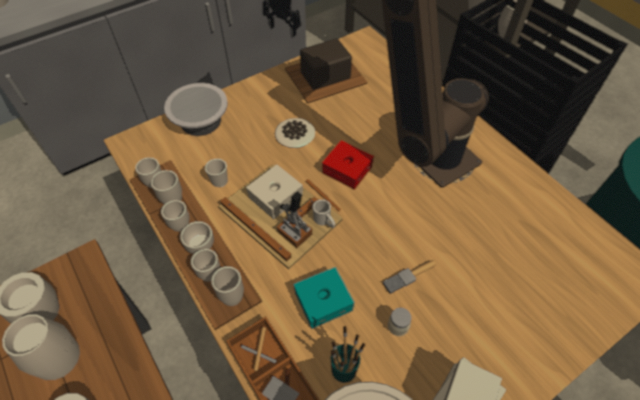

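View pics/t0b.png

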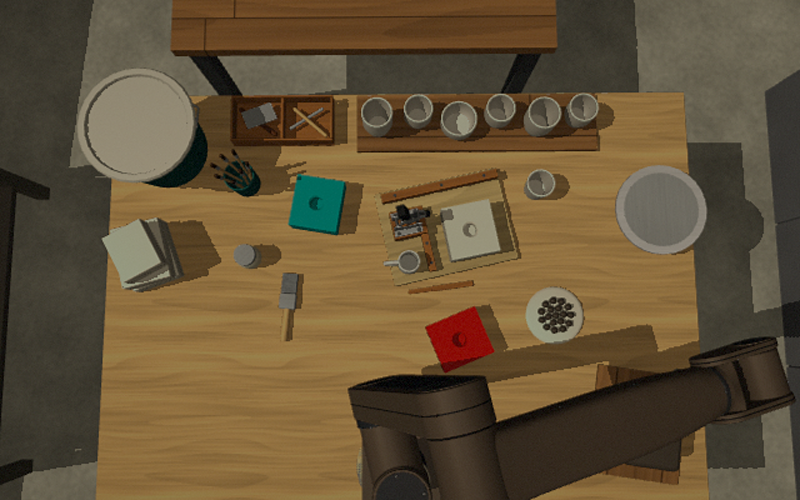

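The top view shows the board around (450,228), with the white mould at (470,230) and the clamp at (410,220). The jug is at (408,262) and the knife at (440,287). I'll enlarge this area.

```bash
python3 - <<'E'
import cv2
a=cv2.imread("pics/t0.png")[125:240,290:430];cv2.imwrite("pics/t0c.png",cv2.resize(a,None,fx=5,fy=5,interpolation=cv2.INTER_CUBIC))
E
```

```text
(no output)
```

View pics/t0c.png

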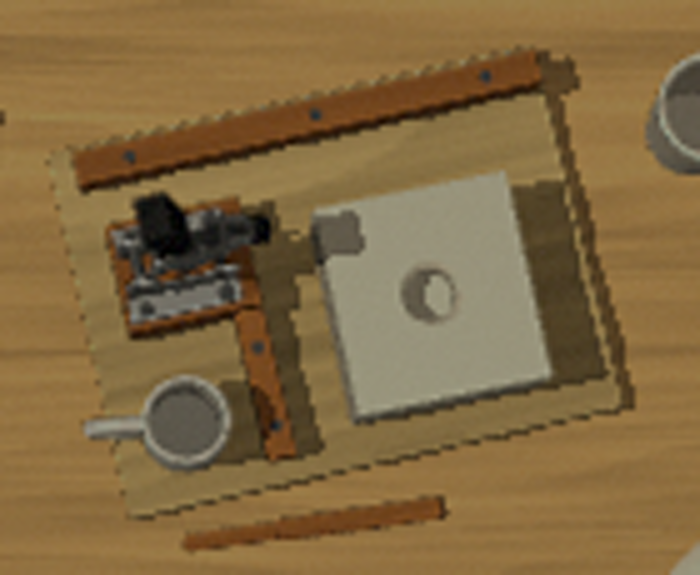

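The crop shows these corners. Board top: about (52,150), (630,406) and (130,517). Mould top: about (315,212), (505,172), (551,376) and (356,415).

```bash
python3 - <<'E'
from h import *
f="pics/t0.npz"
P=lambda u,v,z: ray(f,290+(u-2)/5,125+(v-2)/5,z)[:2]
b={n:P(*p,.018) for n,p in dict(fl=(52,150),nr=(631,406),nl=(130,517)).items()}
L={'fl':(120,160),'nr':(-120,-160),'nl':(-120,160)}
m=[P(*p,.078) for p in [(315,212),(505,172),(551,376),(356,415)]]
def fit(src,dst):
    src=np.array(src,float);dst=np.array(dst);s=src-src.mean(0);d=dst-dst.mean(0)
    a=np.arctan2((s[:,0]*d[:,1]-s[:,1]*d[:,0]).sum(),(s*d).sum())
    M=np.array([[np.cos(a),-np.sin(a)],[np.sin(a),np.cos(a)]]);t=dst.mean(0)-M@src.mean(0)
    return a,t,np.linalg.norm(src@M.T+t-dst,axis=1)
a,t,r=fit([np.array(L[k])/1000 for k in b],[b[k] for k in b]);print("board",a,t,r)
a2,t2,r2=fit(np.array([[65,60],[65,-60],[-65,-60],[-65,60]])/1000,m);print("mould",a2,t2,r2)
M=np.array([[np.cos(a),-np.sin(a)],[np.sin(a),np.cos(a)]])
print("mould in board",M.T@(t2-t),a2-a)
# checks: batten front top edge
for p in [(82,188),(545,92)]: print((M.T@(P(*p,.044)-t)).round(4))
for p in [(237,315),(275,458)]: print('side',(M.T@(P(*p,.044)-t)).round(4))
for n,p,z in[('jug',(186,422),.083),('knife1',(185,545),.009),('knife2',(443,505),.009),('cupL',(650,130),.075),('sleeve top',(155,205),.238)]: print(n,(M.T@(P(*p,z)-t)).round(4))
print('home',t+M@[.025,-.01], 'ctr reach')
E
```

```text
board 0.21260765968001896 [ 0.59414155 -0.11885716] [0.00025282 0.0015562  0.00176077]
mould 0.19367949265541454 [ 0.57426528 -0.17098082] [0.00177164 0.00036227 0.00098194 0.00130124]
mould in board [-0.03042733 -0.04675596] -0.018928167024604425
[0.0864 0.1469]
[ 0.0832 -0.1508]
side [-0.0132  0.0698]
side [-0.1055  0.0665]
jug [-0.0756  0.117 ]
knife1 [-0.1441  0.1316]
knife2 [-0.1547 -0.0328]
cupL [ 0.0398 -0.2017]
sleeve top [0.0295 0.1137]
home [ 0.62068875 -0.12335676] ctr reach
```

```bash
cat >> h.py <<'E'
A=0.2126; T=np.array([.5941,-.1189]); M=np.array([[np.cos(A),-np.sin(A)],[np.sin(A),np.cos(A)]])
def go(*wps):
    """wps: (bx,by,z [mm, board axes], heading of tool x vs board x in deg); prints row numbers from current pose"""
    s=ctrl.get_state(); R0=R.from_quat(s['tcp_rot']); p0=s['eef_pos']
    print('t',s['time'],'board TCP mm',(M.T@(p0[:2]-T)*1e3).round(1),(p0[2]*1e3).round(1),'F board',(M.T@s['contact_force'][:2]).round(1),s['contact_force'][2].round(1),'q',s['qpos'].round(2))
    for x,y,z,h in wps:
        p=np.r_[T+M@[x/1e3,y/1e3],z/1e3]
        Rt=R.from_euler('z',A+np.radians(h))*R.from_euler('x',np.pi)
        print((x,y,z,h),((R0.inv()*Rt).as_rotvec()/2/np.pi).round(4),(R0.inv().apply(p-p0)/.2).round(3))
E
python3 - <<'E'
from h import *
go((-120,-47,220,0),(-120,-47,42,0),(-120,-47,45,0))
E
```

```text
t 0.1 board TCP mm [-438.6 -422.6] 244.1 F board [ 0.4 -0.5] 0.5 q [-1.33  0.29  1.58  0.    1.28 -0.15]
(-120, -47, 220, 0) [-0.0003 -0.      0.0277] [ 1.894 -1.573  0.124]
(-120, -47, 42, 0) [-0.0003 -0.      0.0277] [ 1.894 -1.571  1.014]
(-120, -47, 45, 0) [-0.0003 -0.      0.0277] [ 1.894 -1.571  0.999]
```

```bash
python3 - <<'E'
import cv2
a=cv2.imread("pics/s0.png")[150:275,210:350];cv2.imwrite("pics/s0c.png",cv2.resize(a,None,fx=4.7,fy=4.7,interpolation=cv2.INTER_CUBIC))
E
```

```text
(no output)
```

View pics/s0c.png

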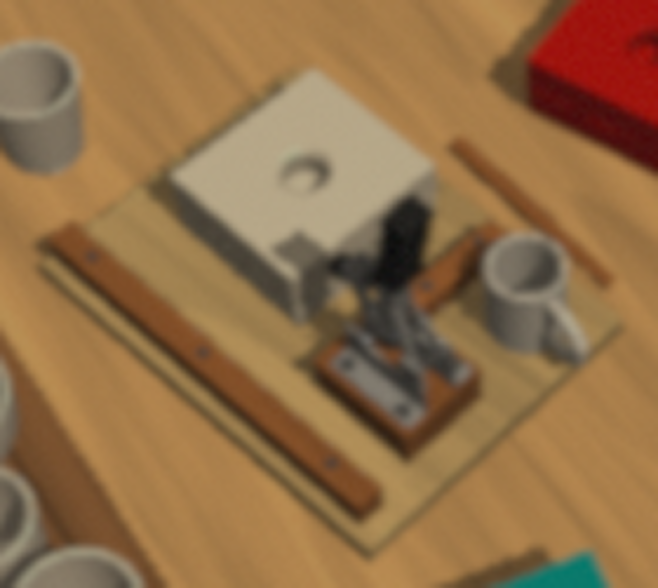

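The scene view shows the lever sleeve upright at (405,240) in the crop, with the foot at (345,265) lower down and towards the mould. Now I'll approach for the first push.

Call:
{"api": "send_rows", "payload": {"moves": "0 0 0.0277 0.95 -0.79 0.1 0; 0 0 0.0277 0.95 -0.79 0.1 0; 0 0 0.0277 0.95 -0.79 0.1 0; 0 0 0.0277 0.95 -0.79 0.1 0; 0 0 0.0277 0.95 -0.79 0.1 0; 0 0 0.0277 0.95 -0.79 0.1 0"}}

```text
time: 0.85
eef_pos: [0.371, -0.4072, 0.2253]
tcp_rot: [0.994, 0.106, -0.0, 0.0]
contact_force: [0.4, -0.2, -0.5]
opening: 0.498
finger_force: 0.0
```

```bash
python3 - <<'E'
from h import *
go((-120,-47,150,0),(-120,-47,42,0))
E
```

```text
t 0.85 board TCP mm [-278.9 -234.8] 225.3 F board [ 0.3 -0.3] -0.5 q [-1.02  0.03  1.9  -0.    1.21  0.34]
(-120, -47, 150, 0) [0.0001 0.0001 0.0001] [ 0.795 -0.938  0.376]
(-120, -47, 42, 0) [0.0001 0.0001 0.0001] [ 0.796 -0.939  0.916]
```

Call:
{"api": "send_rows", "payload": {"moves": "0 0 0 0.795 -0.938 0.376 0; 0 0 0 0.795 -0.938 0.376 0; 0 0 0 0.795 -0.938 0.376 0; 0 0 0 0.795 -0.938 0.376 0; 0 0 0 0.795 -0.938 0.376 0; 0 0 0 0.795 -0.938 0.916 0; 0 0 0 0.795 -0.938 0.916 0; 0 0 0 0.795 -0.938 0.916 0"}}

```text
time: 1.85
eef_pos: [0.4839, -0.1904, 0.0386]
tcp_rot: [0.994, 0.105, -0.003, -0.003]
contact_force: [-0.7, -0.3, 0.5]
opening: 0.501
finger_force: 0.0
```

```bash
python3 - <<'E'
from h import *
go((-110,-47,42,0),(-80,-47,42,0),(-60,-47,42,0),(-51,-47,42,0))
E
```

```text
t 1.85 board TCP mm [-122.8  -46.7] 38.6 F board [-0.7 -0.1] 0.5 q [-0.57  0.23  2.07 -0.    0.85  0.79]
(-110, -47, 42, 0) [-0.0009  0.001  -0.0004] [ 0.064  0.001 -0.017]
(-80, -47, 42, 0) [-0.0009  0.001  -0.0004] [ 0.214  0.001 -0.018]
(-60, -47, 42, 0) [-0.0009  0.001  -0.0004] [ 0.314  0.001 -0.019]
(-51, -47, 42, 0) [-0.0009  0.001  -0.0004] [ 0.359  0.001 -0.019]
```

Call:
{"api": "send_rows", "payload": {"moves": "0 0 0 0.04 0 0 0; 0 0 0 0.07 0 0 0; 0 0 0 0.10 0 0 0; 0 0 0 0.13 0 0 0; 0 0 0 0.16 0 0 0; 0 0 0 0.19 0 0 0; 0 0 0 0.22 0 0 0; 0 0 0 0.25 0 0 0; 0 0 0 0.28 0 0 0; 0 0 0 0.31 0 0 0; 0 0 0 0.335 0 0 0; 0 0 0 0.335 0 0 0"}}

```text
time: 3.35
eef_pos: [0.5511, -0.1762, 0.0415]
tcp_rot: [0.994, 0.107, -0.002, -0.0]
contact_force: [-7.7, -2.4, 2.2]
opening: 0.5
finger_force: 0.0
```

```bash
python3 - <<'E'
from h import *
go((-51,-47,42,0))
E
```

```text
t 3.35 board TCP mm [-54.1 -46.9] 41.5 F board [-8.  -0.8] 2.2 q [-0.48  0.33  1.93 -0.    0.88  0.87]
(-51, -47, 42, 0) [-0.0001  0.0007  0.0004] [ 0.015  0.001 -0.002]
```

Next I'll push on in 1 mm steps until the force rises against the batten.

Call:
{"api": "send_rows", "payload": {"moves": "0 0 0 0.005 0 0 0; 0 0 0 0.01 0 0 0; 0 0 0 0.015 0 0 0; 0 0 0 0.02 0 0 0; 0 0 0 0.02 0 0 0"}}

```text
time: 3.98
eef_pos: [0.5509, -0.1757, 0.0406]
tcp_rot: [0.994, 0.108, -0.007, -0.001]
contact_force: [-18.6, -5.3, 6.4]
opening: 0.501
finger_force: 0.0
```

```bash
python3 - <<'E'
from h import *
go((-51,-47,42,0))
E
```

```text
t 3.975 board TCP mm [-54.2 -46.4] 40.6 F board [-19.3  -1.2] 6.4 q [-0.48  0.34  1.93 -0.01  0.89  0.88]
(-51, -47, 42, 0) [-0.0006  0.0023  0.0006] [ 0.016  0.003 -0.007]
```

Call:
{"api": "send_rows", "payload": {"moves": "0 0 0 -0.1 0 0 0; 0 0 0 -0.1 0 -0.3 0; 0 0 0 -0.1 0 -0.6 0; 0 0 0 -0.1 0 -0.6 0"}}

```text
time: 4.47
eef_pos: [0.5416, -0.1813, 0.1697]
tcp_rot: [0.994, 0.106, 0.007, 0.004]
contact_force: [0.3, 0.8, 0.1]
opening: 0.504
finger_force: 0.0
```

```bash
python3 - <<'E'
from h import *
go((25,-135,160,90),(25,-135,42,90))
E
```

```text
t 4.475 board TCP mm [-64.4 -49.9] 169.7 F board [0.5 0.7] 0.1 q [-0.5   0.13  1.91  0.    1.09  0.86]
(25, -135, 160, 90) [ 0.0029 -0.0004 -0.25  ] [0.446 0.425 0.059]
(25, -135, 42, 90) [ 0.0029 -0.0004 -0.25  ] [0.438 0.419 0.649]
```

Call:
{"api": "send_rows", "payload": {"moves": "0 0 -0.25 0.44 0.42 0.06 0; 0 0 -0.25 0.44 0.42 0.06 0; 0 0 -0.25 0.44 0.42 0.06 0; 0 0 -0.25 0.44 0.42 0.06 0; 0 0 -0.25 0.44 0.42 0.06 0; 0 0 -0.25 0.44 0.42 0.06 0; 0 0 -0.25 0.44 0.42 0.06 0; 0 0 -0.25 0.44 0.42 0.06 0; 0 0 -0.25 0.44 0.42 0.06 0; 0 0 -0.25 0.44 0.42 0.06 0"}}

```text
time: 5.72
eef_pos: [0.6409, -0.2425, 0.1491]
tcp_rot: [0.628, 0.778, 0.0, 0.0]
contact_force: [0.4, 0.5, -0.7]
opening: 0.499
finger_force: 0.0
```

```bash
python3 - <<'E'
from h import *
go((25,-135,42,90))
c=snap("top","pics/t1.png")
a=c["image"][125:240,290:430,::-1];cv2.imwrite("pics/t1c.png",cv2.resize(a,None,fx=5,fy=5,interpolation=cv2.INTER_CUBIC))
E
```

```text
t 5.725 board TCP mm [  19.6 -130.7] 149.1 F board [0.5 0.4] -0.7 q [-0.51  0.39  1.62  0.    1.13 -0.72]
(25, -135, 42, 90) [ 0.0001 -0.0001 -0.0001] [-0.022  0.027  0.535]
{'fovy': 43.02350890931991, 'cx': 314.6559130969762, 'cy': 200.65957411129983, 'extrinsics': array([[-0.00462793,  0.99258068, -0.12149973,  0.33441818],
       [-0.99996977, -0.0053527 , -0.00563952,  0.0074601 ],
       [-0.00624803,  0.12146996,  0.99257544,  1.60858924],
       [ 0.        ,  0.        ,  0.        ,  1.        ]])}
```

View pics/t1c.png

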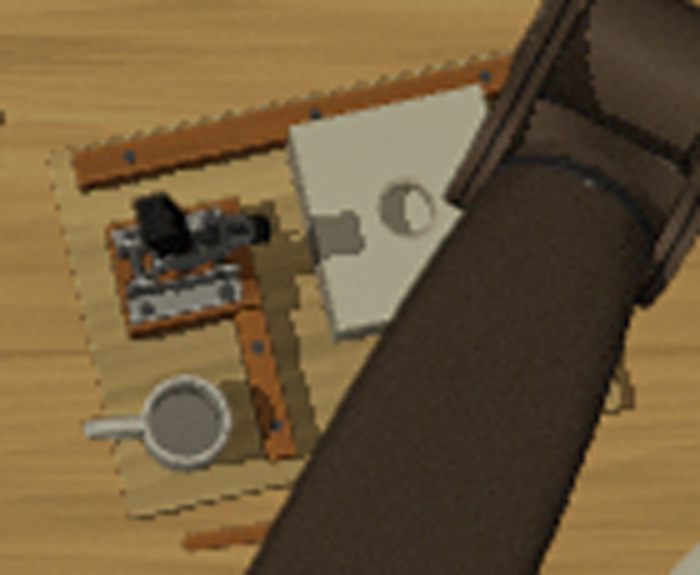

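The mould now lies along the batten, with its far-left corner at (290,128) in the crop. Now I'll lower the tool beside it.

Call:
{"api": "send_rows", "payload": {"moves": "0 0 0 -0.04 0.027 0.2 0; 0 0 0 -0.04 0.027 0.4 0; 0 0 0 -0.04 0.027 0.535 0; 0 0 0 -0.04 0.027 0.535 0; 0 0 0 -0.01 0.027 0.535 0; 0 0 0 0.03 0.027 0.535 0; 0 0 0 0.06 0.027 0.535 0; 0 0 0 0.09 0.027 0.535 0; 0 0 0 0.12 0.027 0.535 0; 0 0 0 0.14 0.027 0.535 0; 0 0 0 0.16 0.027 0.535 0; 0 0 0 0.18 0.027 0.535 0"}}

```text
time: 7.28
eef_pos: [0.6382, -0.2065, 0.0433]
tcp_rot: [0.628, 0.778, 0.0, 0.0]
contact_force: [0.6, -4.2, 1.4]
opening: 0.499
finger_force: 0.0
```

```bash
python3 - <<'E'
from h import *
go((25,-84,42,90))
E
```

```text
t 7.275 board TCP mm [ 24.7 -95. ] 43.3 F board [-0.3 -4.2] 1.4 q [-0.46  0.5   1.7  -0.    0.95 -0.68]
(25, -84, 42, 90) [ 0.0001  0.0001 -0.    ] [0.055 0.002 0.006]
```

Call:
{"api": "send_rows", "payload": {"moves": "0 0 0 0.02 0 0 0; 0 0 0 0.035 0 0 0; 0 0 0 0.045 0 0 0; 0 0 0 0.055 0 0 0; 0 0 0 0.06 0 0 0; 0 0 0 0.065 0 0 0; 0 0 0 0.07 0 0 0; 0 0 0 0.07 0 0 0"}}

```text
time: 8.28
eef_pos: [0.6353, -0.1932, 0.043]
tcp_rot: [0.628, 0.778, -0.0, 0.0]
contact_force: [1.5, -5.3, 0.1]
opening: 0.5
finger_force: 0.0
```

```bash
python3 - <<'E'
from h import *
go((25,-84,42,90))
E
```

```text
t 8.275 board TCP mm [ 24.6 -81.3] 43.0 F board [ 0.4 -5.5] 0.1 q [-0.45  0.48  1.72 -0.    0.94 -0.66]
(25, -84, 42, 90) [0.0001 0.0001 0.0001] [-0.013  0.002  0.005]
```

Call:
{"api": "send_rows", "payload": {"moves": "0 0 0 0.01 0 0 0; 0 0 0 0.015 0 0 0; 0 0 0 0.02 0 0 0; 0 0 0 0.025 0 0 0; 0 0 0 0.025 0 0 0"}}

```text
time: 8.9
eef_pos: [0.6357, -0.1927, 0.0446]
tcp_rot: [0.627, 0.779, -0.002, 0.005]
contact_force: [3.0, -14.6, 0.6]
opening: 0.5
finger_force: 0.0
```

```bash
python3 - <<'E'
from h import *
go((25,-84,42,90))
E
```

```text
t 8.9 board TCP mm [ 25.1 -80.9] 44.6 F board [ -0.1 -14.9] 0.6 q [-0.44  0.48  1.72 -0.01  0.93 -0.66]
(25, -84, 42, 90) [0.0005 0.0016 0.0003] [-0.015 -0.001  0.013]
```

The mould is seated on the side stop at 15 N. I'll back off, rise and shut the fingers.

Call:
{"api": "send_rows", "payload": {"moves": "0 0 0 -0.1 0 0 0; 0 0 0 -0.1 0 -0.3 0; 0 0 0 -0.1 0 -0.6 0; 0 0 0 -0.1 0 -0.9 -1; 0 0 0 -0.1 0 -1 -1; 0 0 0 -0.1 0 -1 -1; 0 0 0 -0.1 0 -1 -1"}}

```text
time: 9.78
eef_pos: [0.6369, -0.2067, 0.2393]
tcp_rot: [0.628, 0.778, -0.0, -0.003]
contact_force: [-0.5, -0.8, 0.1]
opening: -0.001
finger_force: 0.0
```

```bash
python3 - <<'E'
from h import *
go((25,65,320,90),(25,80,320,90),(25,80,223,90))
c=snap("top","pics/t2.png"); d=snap("scene","pics/s2.png")
a=cv2.resize(c["image"][125:225,290:400,::-1],None,fx=4,fy=4,interpolation=cv2.INTER_CUBIC)
b=cv2.resize(d["image"][165:265,220:310,::-1],None,fx=4,fy=4,interpolation=cv2.INTER_CUBIC)
cv2.imwrite("pics/c2.png",np.hstack([a,b]))
for n,p in dict(stopnearbot=(-105,50,44),batR=(90,-150,18),homefl=(90,50,78),homenl=(-40,50,78),homefr=(90,-70,78)).items():
    w=np.r_[T+M@(np.array(p[:2])/1e3),p[2]/1e3]; u=np.array(proj("pics/t2.npz",w)); v=np.array(proj("pics/s2.npz",w))
    print(n,((u-[290,125])*4+1.5).round(),((v-[220,165])*4+1.5+[440,0]).round())
E
```

```text
t 9.775 board TCP mm [ 23.3 -94.8] 239.3 F board [-0.6 -0.6] 0.1 q [-0.47  0.28  1.59  0.    1.27 -0.68]
(25, 65, 320, 90) [-0.0008 -0.0007  0.    ] [ 0.801  0.007 -0.4  ]
(25, 80, 320, 90) [-0.0008 -0.0007  0.    ] [ 0.876  0.007 -0.4  ]
(25, 80, 223, 90) [-0.0008 -0.0007  0.    ] [0.874 0.009 0.085]
{'fovy': 43.02350890931991, 'cx': 314.6559130969762, 'cy': 200.65957411129983, 'extrinsics': array([[-0.00462793,  0.99258068, -0.12149973,  0.33441818],
       [-0.99996977, -0.0053527 , -0.00563952,  0.0074601 ],
       [-0.00624803,  0.12146996,  0.99257544,  1.60858924],
       [ 0.        ,  0.        ,  0.        ,  1.        ]])}
{'fovy': 44.43097165292218, 'cx': 322.1607095247316, 'cy': 196.44180141006697, 'extrinsics': array([[-8.26846340e-01, -4.56781463e-01,  3.28139948e-01,
         9.72089145e-01],
       [ 5.62427851e-01, -6.71744550e-01,  4.82114272e-01,
         6.74644813e-01],
       [ 2.05359903e-04,  5.83189467e-01,  8.12336140e-01,
         1.30805874e+00],
       [ 0.00000000e+00,  0.00000000e+00,  0.00000000e+00,
         1.00000000e+00]])}
stopnearbot [241. 361.] [818. 124.]
batR [428.  73.] [472. 147.]
homefl [187. 110.] [634. 253.]
homenl [224. 274.] [759. 148.]
homefr [339.  77.] [527. 160.]
```

View pics/c2.png

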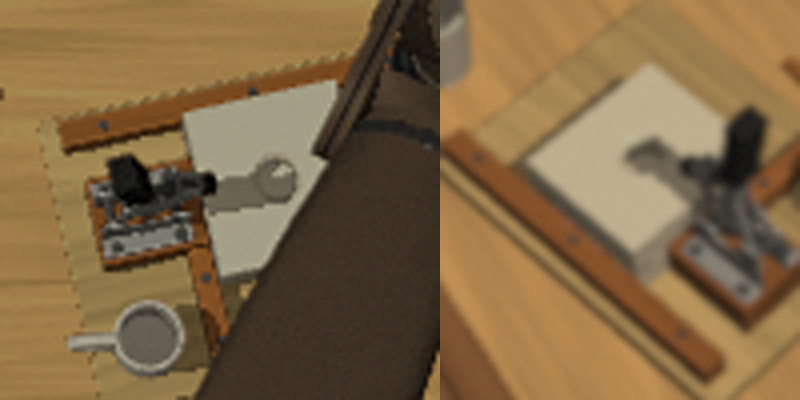

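In the crop the mould's far-left corner is at (183,113), against about (187,110) predicted for home. That is about 2 mm short in x, within calibration error, so I'll press it once more along x to make sure.

Call:
{"api": "send_rows", "payload": {"moves": "0 0 0.25 0.425 -0.55 0.2 0; 0 0 0.25 0.425 -0.55 0.2 0; 0 0 0.25 0.425 -0.55 0.2 0; 0 0 0.25 0.425 -0.55 0.2 0; 0 0 0.25 0.425 -0.55 0.2 0; 0 0 0.25 0.425 -0.55 0.2 0; 0 0 0.25 0.425 -0.55 0.2 0; 0 0 0.25 0.425 -0.55 0.2 0; 0 0 0.25 0.425 -0.55 0.2 0; 0 0 0.25 0.425 -0.55 0.2 0; 0 0 0.25 0.425 -0.55 0.2 0"}}

```text
time: 11.25
eef_pos: [0.5124, -0.1475, 0.2021]
tcp_rot: [0.994, 0.107, -0.001, -0.001]
contact_force: [0.0, -0.2, 0.2]
opening: 0.501
finger_force: 0.0
```

```bash
python3 - <<'E'
from h import *
go((-70,-15,42,0),(-54,-15,42,0))
E
```

```text
t 11.25 board TCP mm [-85.9 -10.7] 202.1 F board [ 0.  -0.2] 0.2 q [-0.47  0.01  1.96  0.    1.17  0.89]
(-70, -15, 42, 0) [-0.0002  0.0002  0.0002] [0.081 0.023 0.8  ]
(-54, -15, 42, 0) [-0.0002  0.0002  0.0002] [0.161 0.023 0.8  ]
```

Call:
{"api": "send_rows", "payload": {"moves": "0 0 0 0 0.02 0.3 0; 0 0 0 0 0.02 0.6 0; 0 0 0 0 0.02 0.8 0; 0 0 0 0 0.02 0.8 0; 0 0 0 0.05 0.02 0.8 0; 0 0 0 0.1 0.02 0.8 0; 0 0 0 0.13 0.02 0.8 0; 0 0 0 0.15 0.02 0.8 0; 0 0 0 0.16 0.02 0.8 0; 0 0 0 0.165 0.02 0.8 0; 0 0 0 0.17 0.02 0.8 0; 0 0 0 0.17 0.02 0.8 0"}}

```text
time: 12.75
eef_pos: [0.5439, -0.1445, 0.0422]
tcp_rot: [0.994, 0.107, -0.004, -0.001]
contact_force: [-8.7, -2.1, 3.7]
opening: 0.502
finger_force: 0.0
```

```bash
python3 - <<'E'
from h import *
go((-51,-15,42,0))
E
```

```text
t 12.75 board TCP mm [-54.4 -14.5] 42.2 F board [-8.9 -0.3] 3.7 q [-0.44  0.3   1.97 -0.    0.88  0.92]
(-51, -15, 42, 0) [-0.0004  0.0012  0.0003] [0.017 0.003 0.001]
```

Call:
{"api": "send_rows", "payload": {"moves": "0 0 0 0.01 0 0 0; 0 0 0 0.02 0 0 0; 0 0 0 0.03 0 0 0; 0 0 0 0.03 0 0 0"}}

```text
time: 13.25
eef_pos: [0.5432, -0.1428, 0.0395]
tcp_rot: [0.994, 0.108, -0.012, -0.003]
contact_force: [-25.6, -6.2, 6.2]
opening: 0.499
finger_force: 0.0
```

```bash
python3 - <<'E'
from h import *
go((-51,-15,42,0))
E
```

```text
t 13.25 board TCP mm [-54.8 -12.6] 39.5 F board [-26.3  -0.7] 6.2 q [-0.43  0.31  1.96 -0.01  0.89  0.93]
(-51, -15, 42, 0) [-0.0013  0.0038  0.0007] [ 0.018  0.012 -0.013]
```

The mould stops firmly at -54.5 mm, the same place as before, so it is home. Now for the lever.

Call:
{"api": "send_rows", "payload": {"moves": "0 0 0 -0.12 0 0 0; 0 0 0 -0.12 0 -0.3 0; 0 0 0 -0.12 0 -0.6 0; 0 0 -0.25 -0.12 0 -1 -1; 0 0 -0.25 -0.12 0 -1 -1; 0 0 -0.25 -0.12 0 -1 -1; 0 0 -0.25 -0.12 0 -1 -1; 0 0 -0.25 -0.12 0 -1 -1; 0 0 -0.25 -0.12 0 -1 -1; 0 0 -0.25 -0.12 0 -1 -1; 0 0 -0.25 -0.12 0 -1 -1; 0 0 -0.25 -0.12 0 -1 -1"}}

```text
time: 14.75
eef_pos: [0.5293, -0.1481, 0.2429]
tcp_rot: [0.627, 0.779, 0.0, 0.0]
contact_force: [-0.8, 1.2, -0.1]
opening: -0.002
finger_force: 0.0
```

```bash
python3 - <<'E'
from h import *
go((25,-13,320,90),(25,76,320,90),(25,76,226,90))
c=snap("top","pics/t3.png"); d=snap("scene","pics/s3.png")
a=cv2.resize(c["image"][125:225,290:400,::-1],None,fx=4,fy=4,interpolation=cv2.INTER_CUBIC)
b=cv2.resize(d["image"][165:265,220:310,::-1],None,fx=4,fy=4,interpolation=cv2.INTER_CUBIC)
cv2.imwrite("pics/c3.png",np.hstack([a,b]))
E
```

```text
t 14.75 board TCP mm [-69.5 -14.9] 242.9 F board [-0.5  1.3] -0.1 q [-0.46  0.01  1.89  0.    1.24 -0.67]
(25, -13, 320, 90) [ 0.0001 -0.      0.0005] [ 0.008  0.473 -0.385]
(25, 76, 320, 90) [ 0.0001 -0.      0.0005] [ 0.453  0.474 -0.385]
(25, 76, 226, 90) [ 0.0001 -0.      0.0005] [0.453 0.474 0.085]
{'fovy': 43.02350890931991, 'cx': 314.6559130969762, 'cy': 200.65957411129983, 'extrinsics': array([[-0.00462793,  0.99258068, -0.12149973,  0.33441818],
       [-0.99996977, -0.0053527 , -0.00563952,  0.0074601 ],
       [-0.00624803,  0.12146996,  0.99257544,  1.60858924],
       [ 0.        ,  0.        ,  0.        ,  1.        ]])}
{'fovy': 44.43097165292218, 'cx': 322.1607095247316, 'cy': 196.44180141006697, 'extrinsics': array([[-8.26846340e-01, -4.56781463e-01,  3.28139948e-01,
         9.72089145e-01],
       [ 5.62427851e-01, -6.71744550e-01,  4.82114272e-01,
         6.74644813e-01],
       [ 2.05359903e-04,  5.83189467e-01,  8.12336140e-01,
         1.30805874e+00],
       [ 0.00000000e+00,  0.00000000e+00,  0.00000000e+00,
         1.00000000e+00]])}
```

View pics/c3.png

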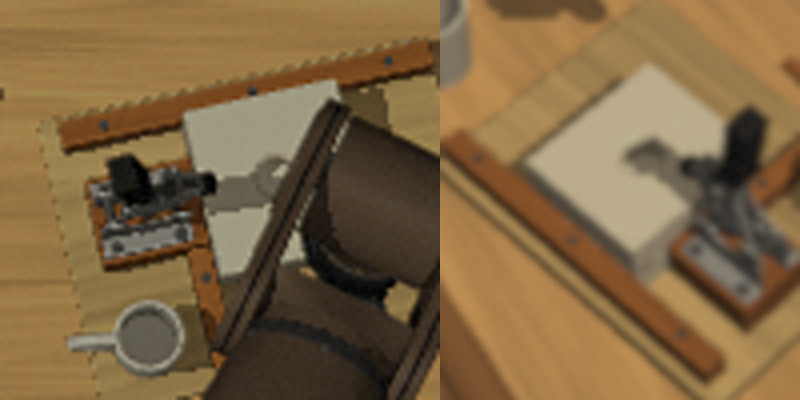

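The mould hasn't moved: it is flush with the batten, and the lever's top is at (122,163) in the crop. I'll go over and then down between the foot and the sleeve.

Call:
{"api": "send_rows", "payload": {"moves": "0 0 0 0.01 0.47 -0.385 -1; 0 0 0 0.01 0.47 -0.385 -1; 0 0 0 0.45 0.47 -0.385 -1; 0 0 0 0.45 0.47 -0.385 -1; 0 0 0 0.45 0.47 -0.385 -1; 0 0 0 0.45 0.47 -0.2 -1; 0 0 0 0.45 0.47 0 -1; 0 0 0 0.45 0.47 0.085 -1; 0 0 0 0.45 0.47 0.085 -1"}}

```text
time: 15.98
eef_pos: [0.6017, -0.041, 0.2248]
tcp_rot: [0.629, 0.778, -0.001, -0.001]
contact_force: [0.1, 0.4, -0.1]
opening: -0.0
finger_force: 0.0
```

```bash
python3 - <<'E'
from h import *
go((25,90,226,90),(25,110,226,90),(25,130,218,90),(25,150,206,90),(25,160,194,90))
d=snap("scene","pics/s4.png")
b=cv2.resize(d["image"][110:260,210:350,::-1],None,fx=4,fy=4,interpolation=cv2.INTER_CUBIC)
cv2.imwrite("pics/c4.png",b)
E
```

```text
t 15.975 board TCP mm [23.8 74.5] 224.8 F board [0.2 0.4] -0.1 q [-0.24  0.15  1.78 -0.    1.22 -0.45]
(25, 90, 226, 90) [-0.0004 -0.0002 -0.0002] [ 0.077  0.006 -0.006]
(25, 110, 226, 90) [-0.0004 -0.0002 -0.0002] [ 0.177  0.006 -0.006]
(25, 130, 218, 90) [-0.0004 -0.0002 -0.0002] [0.277 0.006 0.034]
(25, 150, 206, 90) [-0.0004 -0.0002 -0.0002] [0.377 0.006 0.094]
(25, 160, 194, 90) [-0.0004 -0.0002 -0.0002] [0.427 0.006 0.154]
{'fovy': 44.43097165292218, 'cx': 322.1607095247316, 'cy': 196.44180141006697, 'extrinsics': array([[-8.26846340e-01, -4.56781463e-01,  3.28139948e-01,
         9.72089145e-01],
       [ 5.62427851e-01, -6.71744550e-01,  4.82114272e-01,
         6.74644813e-01],
       [ 2.05359903e-04,  5.83189467e-01,  8.12336140e-01,
         1.30805874e+00],
       [ 0.00000000e+00,  0.00000000e+00,  0.00000000e+00,
         1.00000000e+00]])}
```

View pics/c4.png

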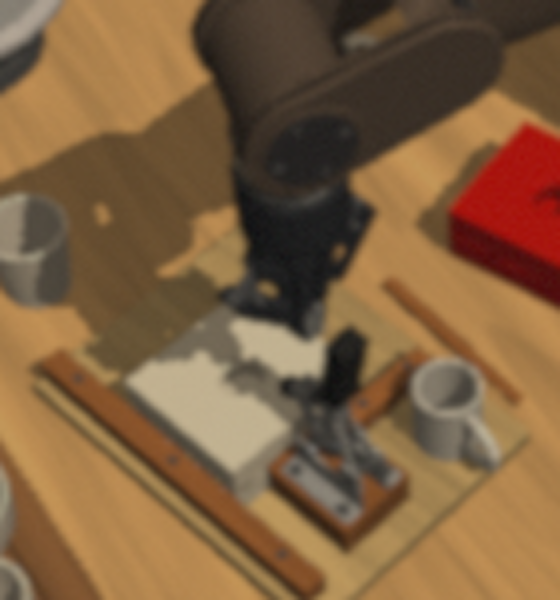

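The fingertips at (315,325) stand on the mould's side of the lever top at (348,335). Now I'll push it over.

Call:
{"api": "send_rows", "payload": {"moves": "0 0 0 0.06 0.006 0 -1; 0 0 0 0.12 0.006 0 -1; 0 0 0 0.17 0.006 0 -1; 0 0 0 0.22 0.006 0.015 -1; 0 0 0 0.27 0.006 0.034 -1; 0 0 0 0.32 0.006 0.06 -1; 0 0 0 0.37 0.006 0.09 -1; 0 0 0 0.4 0.006 0.12 -1; 0 0 0 0.42 0.006 0.15 -1; 0 0 0 0.42 0.006 0.15 -1"}}

```text
time: 17.27
eef_pos: [0.5852, 0.0422, 0.1952]
tcp_rot: [0.628, 0.778, -0.0, -0.001]
contact_force: [-0.8, 0.8, -0.7]
opening: -0.001
finger_force: 0.0
```

```bash
python3 - <<'E'
from h import *
go((25,165,188,90),(25,172,176,90),(25,180,161,90),(25,185,150,90),(25,187,144,90))
E
```

```text
t 17.275 board TCP mm [ 25.2 159.3] 195.2 F board [-0.6  1. ] -0.7 q [-0.1   0.14  1.84  0.    1.16 -0.31]
(25, 165, 188, 90) [-0.0002 -0.0001  0.0001] [ 0.028 -0.001  0.036]
(25, 172, 176, 90) [-0.0002 -0.0001  0.0001] [ 0.063 -0.001  0.096]
(25, 180, 161, 90) [-0.0002 -0.0001  0.0001] [ 0.103 -0.001  0.171]
(25, 185, 150, 90) [-0.0002 -0.0001  0.0001] [ 0.128 -0.001  0.226]
(25, 187, 144, 90) [-0.0002 -0.0001  0.0001] [ 0.138 -0.001  0.256]
```

Call:
{"api": "send_rows", "payload": {"moves": "0 0 0 0.028 0 0.036 -1; 0 0 0 0.045 0 0.065 -1; 0 0 0 0.063 0 0.096 -1; 0 0 0 0.08 0 0.13 -1; 0 0 0 0.1 0 0.165 -1; 0 0 0 0.115 0 0.2 -1"}}

```text
time: 18.02
eef_pos: [0.5797, 0.0656, 0.1545]
tcp_rot: [0.628, 0.778, -0.0, -0.002]
contact_force: [-0.4, 0.3, 0.6]
opening: -0.002
finger_force: 0.0
```

```bash
python3 - <<'E'
from h import *
go((25,185,150,90),(25,187,144,90))
d=snap("scene","pics/s5.png")
b=cv2.resize(d["image"][110:260,210:350,::-1],None,fx=4,fy=4,interpolation=cv2.INTER_CUBIC)
cv2.imwrite("pics/c5.png",b)
E
```

```text
t 18.025 board TCP mm [ 24.8 183.4] 154.5 F board [-0.3  0.4] 0.6 q [-0.06  0.18  1.88  0.    1.09 -0.28]
(25, 185, 150, 90) [-0.0004 -0.0004 -0.    ] [0.008 0.001 0.023]
(25, 187, 144, 90) [-0.0004 -0.0004 -0.    ] [0.018 0.001 0.053]
{'fovy': 44.43097165292218, 'cx': 322.1607095247316, 'cy': 196.44180141006697, 'extrinsics': array([[-8.26846340e-01, -4.56781463e-01,  3.28139948e-01,
         9.72089145e-01],
       [ 5.62427851e-01, -6.71744550e-01,  4.82114272e-01,
         6.74644813e-01],
       [ 2.05359903e-04,  5.83189467e-01,  8.12336140e-01,
         1.30805874e+00],
       [ 0.00000000e+00,  0.00000000e+00,  0.00000000e+00,
         1.00000000e+00]])}
```

View pics/c5.png

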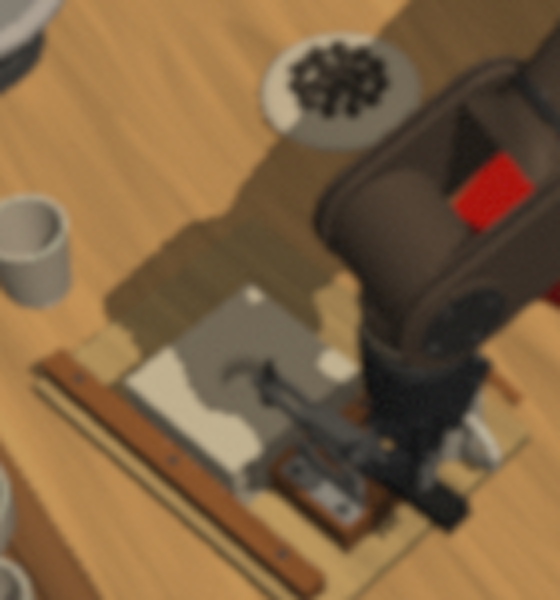

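The foot at (265,380) is on the mould and the lever lies down to (455,515). I'll press a little further, then check the lever end against its locked position.

Call:
{"api": "send_rows", "payload": {"moves": "0 0 0 0.01 0 0.02 -1; 0 0 0 0.015 0 0.04 -1; 0 0 0 0.015 0 0.05 -1; 0 0 0 0.015 0 0.05 -1"}}

```text
time: 18.58
eef_pos: [0.5803, 0.0674, 0.1464]
tcp_rot: [0.628, 0.778, 0.0, 0.0]
contact_force: [-0.1, 0.8, 0.8]
opening: 0.0
finger_force: 0.2
```

```bash
python3 - <<'E'
from h import *
go((25,187,140,90))
for p in [(25,218,128),(25,205,178)]:
    w=np.r_[T+M@(np.array(p[:2])/1e3),p[2]/1e3]; print((np.array(proj("pics/s5.npz",w))-[210,110])*4+1.5)
E
```

```text
t 18.575 board TCP mm [ 25.8 185. ] 146.4 F board [0.1 0.8] 0.8 q [-0.06  0.19  1.88  0.    1.07 -0.27]
(25, 187, 140, 90) [ 0.0001 -0.      0.    ] [ 0.01  -0.004  0.032]
[459.64086523 518.24070079]
[446.05886397 469.17740677]
```

Call:
{"api": "send_rows", "payload": {"moves": "0 0 0 0 0 0.01 -1; 0 0 0 0 0 0.02 -1; 0 0 0 0 0 0.02 -1; 0 0 0 0 0 -0.2 -1; 0 0 0 0 0 -0.5 -1; 0 0 0 0 0 -0.8 -1; 0 0 0 0 0 -0.8 -1; 0 0 0 0 0 -0.8 -1; 0 0 0 0 0 -0.8 -1"}}

```text
time: 19.7
eef_pos: [0.5792, 0.0672, 0.3035]
tcp_rot: [0.628, 0.778, -0.001, -0.002]
contact_force: [0.2, -0.7, -0.4]
opening: 0.001
finger_force: 0.0
```

```bash
python3 - <<'E'
from h import *
go((25,187,140,90))
d=snap("scene","pics/s6.png")
b=cv2.resize(d["image"][110:260,210:350,::-1],None,fx=4,fy=4,interpolation=cv2.INTER_CUBIC)
cv2.imwrite("pics/c6.png",b)
E
```

```text
t 19.7 board TCP mm [ 24.7 185.1] 303.5 F board [ 0.1 -0.7] -0.4 q [-0.06  0.05  1.74 -0.    1.36 -0.27]
(25, 187, 140, 90) [-0.0007 -0.0002 -0.    ] [0.009 0.005 0.817]
{'fovy': 44.43097165292218, 'cx': 322.1607095247316, 'cy': 196.44180141006697, 'extrinsics': array([[-8.26846340e-01, -4.56781463e-01,  3.28139948e-01,
         9.72089145e-01],
       [ 5.62427851e-01, -6.71744550e-01,  4.82114272e-01,
         6.74644813e-01],
       [ 2.05359903e-04,  5.83189467e-01,  8.12336140e-01,
         1.30805874e+00],
       [ 0.00000000e+00,  0.00000000e+00,  0.00000000e+00,
         1.00000000e+00]])}
```

View pics/c6.png

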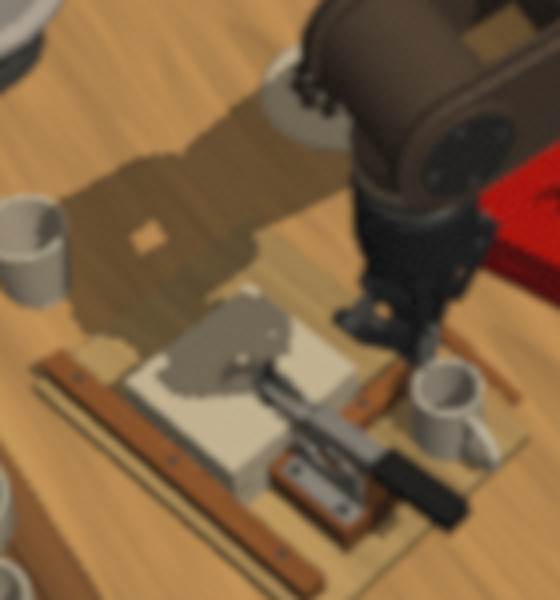

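The lever stays down by itself with its end at (455,515), which matches the locked position, and the foot is on the mould. The mould and the other things are in place, so I'm handing in.

```bash
python3 -c "
from plant import ctrl
print(ctrl.sign_off())"
```

```text
the job is handed in; nothing more can be done
None
```

I handed the job in at about 20 s: the mould sits against both stops and the clamp lever stays down in its locked position with the foot on the mould; I judged both from push forces and camera views, and sign-off returned no verdict.

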